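# Check a vial rack and load it wells up in the rack reader

## Robot

A 7-joint arm with a two-finger parallel gripper is mounted at the origin on the work surface. World frame = base frame: x ahead of the robot, y to its left, z up, the work surface at z = 0. Lengths are in mm, angles in rad, forces in N, time in s.
With the tool pointing down it reaches from about 400 to 875 mm from the base axis. Payload 4.4 kg.
Tool frame: the origin (TCP) lies on the centre line of the jaws, within the pads' length; the fingertips stand 19 mm ahead of it and the grasp point (between the pads) is the TCP; z points along the fingers, y is the line along which they close (so a half turn about z gives the same grasp; the last joint's range is limited). The gripper opens to 85 mm and grips with 20 to 120 N. Pads are 22 mm wide; open, the fingers measure 114 mm over their backs; the gripper's body (76 mm by 85 mm) begins 54 mm behind the grasp point. The pads swing forward as they close: fully open they stand 13 mm farther back than shut.
Start: joints at [-1.257, 0.628, 0.038, 1.517, -0.027, 0.996, -0.02], TCP at [240.956, 603.703, 250.313] pointing down, gripper open.
Joint ranges: [-3.06, 3.06], [-0.37, 2.12], [-1.25, 1.32], [0.18, 2.47], [-1.1, 4.24], [0.23, 1.98], [-2.94, 2.94]. Speed limits (rad/s): [2.57, 2.57, 3.14, 3.14, 3.14, 3.14, 3.14].

## Interface

Orientations are given as [roll, pitch, yaw] about the fixed x, y, z axes, in that order (R = Rz(yaw) Ry(pitch) Rx(roll)).
In Python, from cell import ctrl, viewer, silhouettes gives the robot as it stands.
- The arm moves only by the shell command python3 -m creep 'ROWS'. ROWS is JSON, a list of rows, each an object with "jaw": the gripper command: -1 is shut, 1 is fully open, values between are in proportion; "xyz": the shift along the tool's x, y, z in mm, a list of three; "angular": the turn, a rotation vector about the tool's x, y, z in rad, a list of three. In form: [{"jaw": jaw, "xyz": [tx, ty, tz], "angular": [rx, ry, rz]}, ...]. A call has 1 to 12 rows; each row is the pose to reach, as a shift and turn from the pose commanded when the call began, along the tool's axes at that moment; what a row does not reach only later rows make up. A row lasts 1/8 s, in which the tool goes at most 62.5 mm and 10.7 degrees, less where a joint would pass 70% of its speed; a pose out of reach is approached as far as the arm can. A call with a gripper value outside its range is refused whole. The fingers move at their own pace and stop on an object; the grip force is fixed at half the most. Time passes only in rows, so rows that repeat a pose let the fingers close. It gives the time, the measured TCP pose, the force, the opening and the grip force at its end, in the units of the state.
- ctrl.read_state(): the state, without advancing time (a new reading comes with each control period).
- viewer.get_image(name): name is "side" or "top" or "wrist"; returns (picture, depth): 480x640x3 uint8, red, green, blue; 480x640 float32, mm along the optical axis (not along the pixel's ray), 0 where there is no reading.
- viewer.camera_model(name): a dict with "fx", "fy", "cx", "cy" (pixels), "T" (4x4, takes a point from camera to world coordinates). Camera axes: x right, y down, z forward; pixel columns grow to the right and rows downward; lengths in mm; the calibration is good to about 2 mm. A picture is of the moment at which its call begins: read the wrist's pose just before it. camera_model takes no time and is no camera call; for the wrist camera it gives the pose at the moment of the call.
- ctrl.finish_job(): hands the job in; it is judged then, once.
Trained networks look in the newest picture that a camera, given by its name, has taken for a name from the list of things; names that differ only in an ending like _2 or _b are one class to them, and where a whole thing is asked for, a point or a joint stands for the part that bears it (a point fixed in the world has none). Each returns a list of dicts, best first, with "score" (0 to 1); they miss things now and then, are a little off and sometimes report something else, mostly with a low value. They report only what shows in the picture. A call takes as long as a camera call. They do not tell look-alikes from the thing itself.
- silhouettes(camera, target): "pixels" (480x640 bool, what is visible of it) and "xy" ([column, row] in pixels, amid what is visible of it).
The state is a dict: "clock": time; "qpos": joint angles; "qd": joint speeds; "tau": joint torques, N m; "eef_pos": TCP position; "tool_rot": TCP orientation; "force": force on the tool from outside, world axes, zero at the start; "torque": the same for the moment, N m; "width": finger opening in mm; "gripper_force": force on a finger pad.
Only numpy, scipy, OpenCV 4.12 (cv2) and the standard library are available. Lean on these libraries where they do the work, as an engineer would, in place of code of your own. Each camera call takes 0.05 s, during which the arm holds its last target. There are 200 camera calls.

## Task

The white vial rack lies upside down, wells to the table. First stand it upright on one of its short ends on the black rubber pad and let go of it for at least a second, so that both faces can be checked; then seat it with the wells facing up in the recess of the grey rack reader, fully home and flat, and let go. Handle it gently, never letting it drop, fall over or ram the reader, and leave the other things on the bench where they are.

Things in the scene. Friction and masses are not known exactly. Their poses are not given: they have to be found in the camera images.
- rack: white plastic vial rack, a flat block 120 (x) x 62 (y) x 32 (z) mm: one large face is closed and smooth, the other is open in 6 x 3 square wells 28 mm deep, outer walls 4 mm. Origin at the centre of the open (wells) face; its x runs along its length, its z points from the open face to the closed face, so z points up at the start (wells down). About 0.18 kg
- rack_mid (a point): centre of the rack block, 16 mm from both large faces
- rack_base (a point): centre of the rack's closed face
- reader: grey rack reader fixed to the bench, 190 (x) x 135 (y) x 35 (z) mm, with a rectangular recess in the middle of its top: 123 (x) x 65 (y) mm, 12 mm deep, edges chamfered 2 mm. Origin at the centre of its underside, z up. The rack goes in lengthwise along the reader's x, either way round; a seated rack stands 20 mm proud
- reader_floor (a point): centre of the floor of the reader's recess, 23 mm above the bench
- pad: black rubber pad fixed to the bench, 180 x 180 x 4 mm; origin at the centre of its underside, x and y along its sides
- vial_tray: white tray full of metal-capped vials, 100 x 100 x 52 mm; a bystander to leave alone; origin at the centre of its underside
- blue_box: closed blue sample box, 134 x 134 x 53 mm; a bystander to leave alone; origin at the centre of its underside
- amber_box: closed amber slide box, 103 x 83 x 48 mm; a bystander to leave alone; origin at the centre of its underside
- dish: flat closed round dish, 94 mm diameter, 17 mm high; a bystander to leave alone; origin at the centre of its underside
- forceps: steel forceps lying flat along its x, 178 mm long, 24 mm wide, 8 mm high; a bystander to leave alone; origin at the centre of its underside
- jar: white jar with black lid, 70 mm diameter, 70 mm high; a bystander to leave alone; origin at the centre of its underside
- spare_cover: clear plastic box cover lying open side up, 130 (x) x 90 (y) x 20 mm; a bystander to leave alone; origin at the centre of its underside
Mind the look-alikes: they are no part of the job. Several things look just like the reader: the one meant starts nearest to the robot's base. What is shaped like the rack but pink is not meant.

How it is judged (in metres and radians):
On the way:
1. the rack stands free on one of its short ends on the black pad for a second, touched by nothing but the pad ((angle between rack's own x axis and vertical below 0.1 rad or angle between rack's own x axis and vertical above 3.0416 rad) and x of rack_mid in the frame of pad between -0.08 and 0.08 m and y of rack_mid in the frame of pad between -0.08 and 0.08 m and contact force between rack and pad above 0.3 N and contact force between rack and the fingers below 0.05 N and contact force between rack and the arm below 0.05 N and linear speed of rack below 0.02 m/s and angular speed of rack below 0.1 rad/s), for 0.8 s.
At the end, for the whole second after the job is handed in: The rack lies in the reader's recess, wells up: its closed face within 3 mm of the recess floor and within 5 mm of its centre sideways, its z within 0.05 rad of straight down, its length within 0.08 rad of the reader's; released and at rest (horizontal distance between rack_base and reader_floor below 0.005 m and z of rack_base in the frame of reader_floor between -0.003 and 0.003 m and angle between rack's own z axis and vertical above 3.09 rad and angle between the x axis of rack and the x axis of reader, either way round below 0.08 rad and contact force between rack and the fingers below 0.05 N and contact force between rack and the arm below 0.05 N and linear speed of rack below 0.02 m/s and angular speed of rack below 0.1 rad/s); the robot touches nothing.
It fails at once if the rack drops or falls over (faster than 0.5 m/s while the fingers do not touch it) (linear speed of rack above 0.5 m/s and contact force between rack and the fingers below 0.05 N).
It fails at once if the rack is rammed into the reader (contact force over 60 N) (contact force between rack and reader above 60 N).
It fails at once if one of the bystanders is pushed more than 30 mm from its place (distance of any of vial_tray, blue_box, amber_box, dish, forceps, jar, spare_cover from where it was at the start of the episode above 0.03 m).
It also fails if it takes over 72 s, if anything falls off the work surface, if the arm or the gripper's body presses on something with over 40 N, if the wrist force passes 120 N, or if a joint passes its speed limit or range.

## Working session

There is one attempt and no reset: what is moved stays moved. The work goes in short steps, Python scripts to look and compute and a shell command to move; the robot and the scene stay as the last step left them, time stands still between calls to the robot, and variables do not carry over. Pictures are saved under pics/ and viewed, at most 10 in all, crops included, and the job is handed in when it is done.

```bash
ls; mkdir -p pics; cat > h.py <<'E'
import numpy as np, cv2
from cell import ctrl, viewer, silhouettes
def cloud(cam, dep):
    m=viewer.camera_model(cam); v,u=np.mgrid[0:480,0:640]
    P=np.stack([(u-m['cx'])/m['fx']*dep,(v-m['cy'])/m['fy']*dep,dep],-1)
    return P@m['T'][:3,:3].T+m['T'][:3,3]
def save(img,n): cv2.imwrite(n,cv2.cvtColor(img,cv2.COLOR_RGB2BGR))
E
cat > a.py <<'E'
from h import *
for c in ['top','side']:
    img,d=viewer.get_image(c); save(img,f'pics/{c}0.png'); W=cloud(c,d); 
    np.savez(f'{c}0.npz',W=W,d=d)
    for t in ['rack','reader','pad','vial_tray','blue_box','amber_box','dish','forceps','jar','spare_cover']:
        for s in silhouettes(c,t):
            p=s['pixels']&(d>0); 
            if p.sum()<20: continue
            Q=W[p]; z=np.percentile(Q[:,2],90); T=Q[abs(Q[:,2]-z)<6]
            r=cv2.minAreaRect(T[:,:2].astype(np.float32))
            print(c,t,round(s['score'],2),np.round(s['xy']),'z',round(z),'rect',np.round(r[0]),np.round(r[1]),round(r[2],1))
s=ctrl.read_state(); print(s['clock'],s['eef_pos'],s['tool_rot'],s['width'])
E
python3 a.py
```

```text
pics
top rack 0.96 [325. 250.] z 36 rect [559.  23.] [ 62. 119.] 7.4
top rack 0.58 [319. 310.] z 36 rect [408.  55.] [ 62. 119.] 19.0
top reader 0.86 [130. 343.] z 38 rect [332. 546.] [137. 190.] 75.2
top reader 0.56 [220. 294.] z 38 rect [455. 302.] [136. 189.] 83.8
top pad 0.59 [460. 284.] z 9 rect [ 468. -339.] [182. 183.] 21.9
top vial_tray 0.72 [489. 213.] z 74 rect [ 654. -424.] [57. 60.] 0.4
top vial_tray 0.65 [432. 175.] z 55 rect [ 759. -281.] [91. 92.] 3.2
top blue_box 0.67 [227. 184.] z 57 rect [748. 284.] [134. 134.] 88.6
top amber_box 0.58 [174. 220.] z 52 rect [657. 428.] [103.  83.] 37.6
top dish 0.59 [403. 228.] z 22 rect [ 630. -187.] [89. 92.] 43.3
top dish 0.39 [224. 294.] z 38 rect [456. 302.] [136. 190.] 83.8
top jar 0.63 [491. 214.] z 74 rect [ 654. -424.] [57. 60.] 0.8
top spare_cover 0.72 [334. 168.] z 19 rect [798.  -9.] [130.  92.] 86.6
top spare_cover 0.44 [335. 203.] z 12 rect [702. -14.] [ 21. 167.] 1.3
side rack 0.68 [325. 256.] z 34 rect [559.  23.] [ 64. 125.] 7.8
side rack 0.6 [265. 267.] z 33 rect [408.  57.] [ 62. 124.] 18.7
side reader 0.87 [253. 2
[... 555 characters left out ...]
 rect [658. 426.] [105.  83.] 35.4
side amber_box 0.54 [447. 377.] z 70 rect [ 654. -423.] [62. 59.] 55.0
side amber_box 0.47 [324. 258.] z 34 rect [559.  23.] [ 64. 125.] 7.8
side dish 0.85 [384. 306.] z 19 rect [ 629. -189.] [90. 91.] 41.8
side forceps 0.49 [375. 251.] z 9 rect [703. -19.] [ 24. 171.] 2.5
side forceps 0.35 [449. 375.] z 70 rect [ 654. -423.] [62. 59.] 55.0
side jar 0.63 [448. 375.] z 70 rect [ 654. -425.] [61. 58.] 20.4
side spare_cover 0.88 [408. 245.] z 17 rect [797.  -8.] [136.  93.] 87.1
side spare_cover 0.7 [296. 160.] z 50 rect [657. 427.] [111.  86.] 35.8
1.1 [240.95521613 603.71648051 250.32421121] [ 3.14155024e+00 -4.68193954e-05  2.76177418e+00] 85.77767011247602
```

View pics/top0.png

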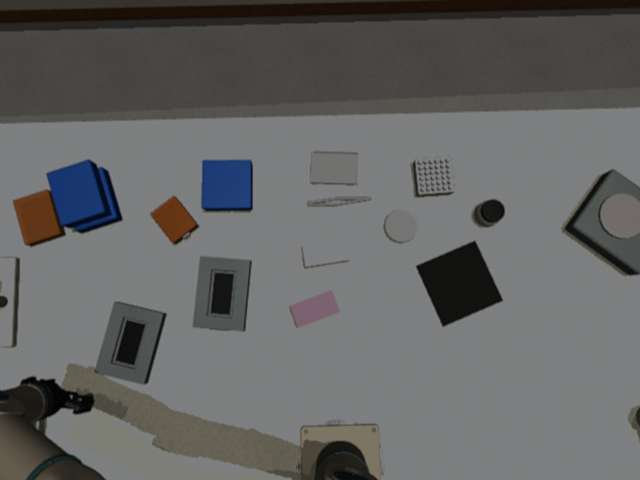

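View pics/side0.png

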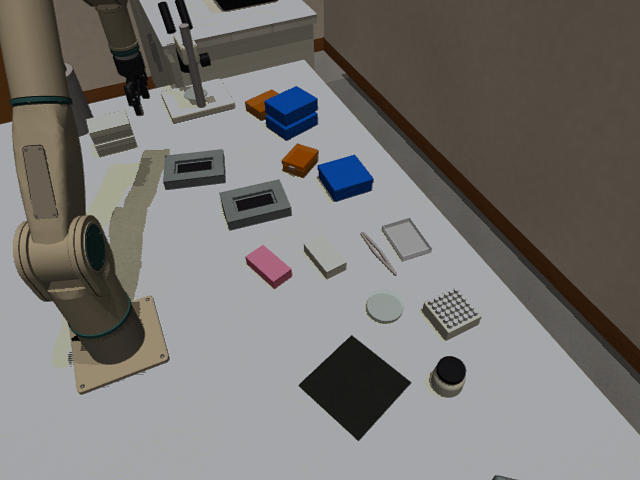

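The white rack is at top px (325,250), beside its pink twin at (315,308). The nearest reader is at px (222,293) and the pad at (460,284), and all of them match the network fits.

```bash
cat > go.py <<'E'
import sys,numpy as np
from scipy.spatial.transform import Rotation as R
from cell import ctrl
# usage: go.py x y z  azimuth_of_tool_y(deg)  tilt(deg): tool z = down tilted by tilt toward (tool y rotated +90deg about up)
x,y,z,az,t=map(float,sys.argv[1:6])
a,b=np.radians(az),np.radians(t)
Y=np.array([np.cos(a),np.sin(a),0]); H=np.array([-np.sin(a),np.cos(a),0])
Z=-np.cos(b)*np.array([0,0,1])+np.sin(b)*H; T=np.c_[np.cross(Y,Z),Y,Z]
s=ctrl.read_state(); C=R.from_euler('xyz',s['tool_rot']).as_matrix()
print('t',round(s['clock'],2),'q',np.round(s['qpos'],2),'pos',np.round(s['eef_pos'],1),'w',round(s['width'],1),'gf',round(s['gripper_force'],1),'F',np.round(s['force'],1))
print('y az',round(np.degrees(np.arctan2(C[1,1],C[0,1])),2),'ydip',np.round(C[2,1],3),'tilt now',np.round(np.degrees(np.arctan2(C[:,2]@H,-C[2,2])),2))
print('xyz',np.round(C.T@(np.array([x,y,z])-s['eef_pos']),1),'ang',np.round(R.from_matrix(C.T@T).as_rotvec(),3))
E
python3 go.py 559 23 150 7.4 0
```

```text
t 1.1 q [-1.26  0.63  0.04  1.52 -0.03  1.   -0.02] pos [241.  603.7 250.3] w 85.8 gf 0.0 F [-0.5 -0.8  0.4]
y az 68.24 ydip 0.0 tilt now 0.0
xyz [-510.7 -421.4  100.3] ang [ 0.    -0.     1.062]
```

```bash
python3 -m creep '[{"jaw":1,"xyz":[-255,-211,0],"angular":[0,0,0.53]},{"jaw":1,"xyz":[-255,-211,0],"angular":[0,0,0.53]},{"jaw":1,"xyz":[-255,-211,0],"angular":[0,0,0.53]},{"jaw":1,"xyz":[-255,-211,0],"angular":[0,0,0.53]},{"jaw":1,"xyz":[-510.7,-421.4,50],"angular":[0,0,1.062]},{"jaw":1,"xyz":[-510.7,-421.4,50],"angular":[0,0,1.062]},{"jaw":1,"xyz":[-510.7,-421.4,50],"angular":[0,0,1.062]},{"jaw":1,"xyz":[-510.7,-421.4,50],"angular":[0,0,1.062]},{"jaw":1,"xyz":[-510.7,-421.4,50],"angular":[0,0,1.062]},{"jaw":1,"xyz":[-510.7,-421.4,50],"angular":[0,0,1.062]},{"jaw":1,"xyz":[-510.7,-421.4,50],"angular":[0,0,1.062]},{"jaw":1,"xyz":[-510.7,-421.4,50],"angular":[0,0,1.062]}]' | tail -3; python3 go.py 559 23 200 7.4 60
```

```text
force: [-0.5, 0.6, 0.4]
width: 85.4
gripper_force: 0.0
t 2.6 q [-0.29  0.58  0.31  1.83 -0.24  0.76  0.27] pos [560.2  18.6 200.1] w 85.4 gf 0.0 F [-0.5  0.6  0.4]
y az 7.01 ydip 0.001 tilt now -0.13
xyz [ 4.6 -0.7  0.1] ang [ 0.004  1.049 -0.006]
```

```bash
python3 -m creep '[{"jaw":1,"xyz":[0,0,0],"angular":[0,1.049,0]},{"jaw":1,"xyz":[0,0,0],"angular":[0,1.049,0]},{"jaw":1,"xyz":[0,0,0],"angular":[0,1.049,0]},{"jaw":1,"xyz":[0,0,0],"angular":[0,1.049,0]},{"jaw":1,"xyz":[0,0,0],"angular":[0,1.049,0]},{"jaw":1,"xyz":[0,0,0],"angular":[0,1.049,0]},{"jaw":1,"xyz":[0,0,0],"angular":[0,1.049,0]}]' | tail -1; python3 go.py 559 23 200 7.4 -30
```

```text
gripper_force: 0.0
t 3.48 q [ 0.48  0.91 -0.19  1.65 -0.79  1.3   0.96] pos [558.5  22.2 198.3] w 85.5 gf 0.0 F [-0.7  0.3  0.2]
y az 7.29 ydip -0.004 tilt now 60.15
xyz [ 1.8  0.6 -0.2] ang [-0.003 -1.573 -0.003]
```

```bash
python3 go.py 564 -17 95 7.4 30; python3 -m creep '[{"jaw":1,"xyz":[0,0,0],"angular":[0,-0.524,0]},{"jaw":1,"xyz":[0,0,0],"angular":[0,-0.524,0]},{"jaw":1,"xyz":[0,0,0],"angular":[0,-0.524,0]},{"jaw":1,"xyz":[0,0,0],"angular":[0,-0.524,0]}]' | tail -1; python3 go.py 564 -17 95 7.4 30
```

```text
t 3.48 q [ 0.48  0.91 -0.19  1.65 -0.79  1.3   0.96] pos [558.5  22.2 198.3] w 85.5 gf 0.0 F [-0.7  0.3  0.2]
y az 7.29 ydip -0.004 tilt now 60.15
xyz [-109.3    0.9   17.1] ang [-0.001 -0.526 -0.004]
gripper_force: 0.0
t 3.98 q [ 0.19  0.66 -0.01  1.76 -0.6   0.99  0.72] pos [559.4  28.5 204. ] w 85.6 gf 0.0 F [ 0.  -0.6  0.3]
y az 7.91 ydip 0.006 tilt now 30.09
xyz [-94.2  -2.3  71.4] ang [ 0.001 -0.002  0.011]
```

```bash
python3 -m creep '[{"jaw":1,"xyz":[0,0,0],"angular":[0,0,0]},{"jaw":1,"xyz":[0,0,0],"angular":[0,0,0]}]' | tail -1; python3 go.py 564 -17 95 7.4 30
```

```text
gripper_force: 0.0
t 4.22 q [ 0.2   0.67 -0.01  1.76 -0.6   0.99  0.73] pos [558.8  21.5 199.4] w 85.1 gf 0.0 F [-0.2  0.   0.9]
y az 7.25 ydip -0.002 tilt now 30.12
xyz [-86.    0.5  70.8] ang [-0.    -0.002 -0.003]
```

```bash
python3 -m creep '[{"jaw":1,"xyz":[-86,0.5,70.8],"angular":[0,0,0]},{"jaw":1,"xyz":[-86,0.5,70.8],"angular":[0,0,0]},{"jaw":1,"xyz":[-86,0.5,70.8],"angular":[0,0,0]},{"jaw":1,"xyz":[-86,0.5,70.8],"angular":[0,0,0]}]' | tail -1; python3 go.py 559 23 24 7.4 30
cat > w.py <<'E'
import sys; from h import *
c,n=sys.argv[1:3]; img,d=viewer.get_image(c); save(img,f'pics/{n}.png')
E
python3 w.py wrist w1
```

```text
gripper_force: 0.0
t 4.72 q [ 0.27  0.84 -0.03  1.76 -0.63  0.86  0.87] pos [564.9 -15.3  96.8] w 85.4 gf 0.0 F [-0.1 -1.  -0.1]
y az 7.33 ydip 0.0 tilt now 30.18
xyz [-3.1 -1.  82.4] ang [ 0.001 -0.003 -0.001]
```

View pics/w1.png

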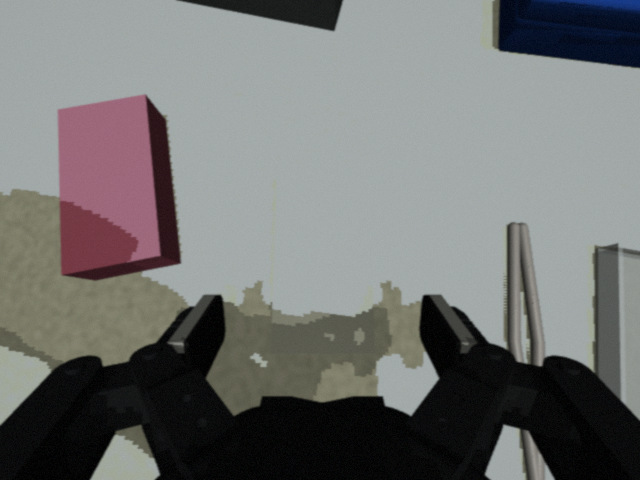

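```bash
python3 -m creep '[{"jaw":1,"xyz":[-1,0,40],"angular":[0,0,0]},{"jaw":1,"xyz":[-1,0,65],"angular":[0,0,0]},{"jaw":1,"xyz":[-1,0,82],"angular":[0,0,0]},{"jaw":1,"xyz":[-1,0,82],"angular":[0,0,0]},{"jaw":1,"xyz":[-1,0,82],"angular":[0,0,0]}]' | tail -1; python3 go.py 559 23 24 7.4 30
```

```text
gripper_force: 0.0
t 5.4 q [ 0.25  0.94 -0.09  1.81 -0.7   0.69  0.93] pos [560.3  23.7  25.5] w 85.5 gf 0.0 F [-1.2  0.3 -0.2]
y az 7.36 ydip 0.002 tilt now 30.02
xyz [-1.2 -1.4  1. ] ang [ 0.002 -0.     0.   ]
```

```bash
python3 -m creep '[{"jaw":-1,"xyz":[0,0,0.5],"angular":[0,0,0]},{"jaw":-1,"xyz":[0,0,0.5],"angular":[0,0,0]},{"jaw":-1,"xyz":[0,0,0.5],"angular":[0,0,0]},{"jaw":-1,"xyz":[0,0,0.5],"angular":[0,0,0]},{"jaw":-1,"xyz":[0,0,0.5],"angular":[0,0,0]},{"jaw":-1,"xyz":[0,0,0.5],"angular":[0,0,0]},{"jaw":-1,"xyz":[0,0,0.5],"angular":[0,0,0]},{"jaw":-1,"xyz":[0,0,0.5],"angular":[0,0,0]}]' | tail -1; python3 go.py 563 20 150 7.4 30
```

```text
gripper_force: 66.0
t 6.4 q [ 0.25  0.94 -0.09  1.81 -0.7   0.69  0.93] pos [560.1  23.7  25. ] w 60.4 gf 66.0 F [-0.  -2.5  5.5]
y az 7.34 ydip 0.001 tilt now 30.04
xyz [  59.1    2.6 -110.3] ang [ 0.002 -0.001 -0.   ]
```

```bash
python3 -m creep '[{"jaw":-1,"xyz":[10,0,-17],"angular":[0,0,0]},{"jaw":-1,"xyz":[35,0,-60],"angular":[0,0,0]},{"jaw":-1,"xyz":[60,0,-104],"angular":[0,0,0]},{"jaw":-1,"xyz":[87,0,-152],"angular":[0,0,0]},{"jaw":-1,"xyz":[87,0,-152],"angular":[0,0,0]},{"jaw":-1,"xyz":[87,0,-152],"angular":[0,0,0]}]' | tail -1; python3 go.py 468 -338 200 -30 30;python3 go.py 468 -338 200 -30 -60
```

```text
gripper_force: 66.2
t 7.15 q [ 0.19  0.67 -0.    1.76 -0.6   0.99  0.73] pos [558.8  23.7 199.4] w 61.1 gf 66.2 F [-0.3 -0.3 -2.7]
y az 7.41 ydip -0.0 tilt now 24.67
xyz [-300.  -136.7 -174.3] ang [-0.327 -0.001  0.565]
t 7.15 q [ 0.19  0.67 -0.    1.76 -0.6   0.99  0.73] pos [558.8  23.7 199.4] w 61.1 gf 66.2 F [-0.3 -0.3 -2.7]
y az 7.41 ydip -0.0 tilt now 24.67
xyz [-300.  -136.7 -174.3] ang [ 0.187 -1.51   0.699]
```

```bash
python3 -m creep '[{"jaw":-1,"xyz":[-100,-46,-58],"angular":[0.062,-0.503,0.233]},{"jaw":-1,"xyz":[-100,-46,-58],"angular":[0.062,-0.503,0.233]},{"jaw":-1,"xyz":[-100,-46,-58],"angular":[0.062,-0.503,0.233]},{"jaw":-1,"xyz":[-200,-91,-116],"angular":[0.125,-1.007,0.466]},{"jaw":-1,"xyz":[-200,-91,-116],"angular":[0.125,-1.007,0.466]},{"jaw":-1,"xyz":[-200,-91,-116],"angular":[0.125,-1.007,0.466]},{"jaw":-1,"xyz":[-300,-136.7,-174.3],"angular":[0.187,-1.51,0.699]},{"jaw":-1,"xyz":[-300,-136.7,-174.3],"angular":[0.187,-1.51,0.699]},{"jaw":-1,"xyz":[-300,-136.7,-174.3],"angular":[0.187,-1.51,0.699]},{"jaw":-1,"xyz":[-300,-136.7,-174.3],"angular":[0.187,-1.51,0.699]},{"jaw":-1,"xyz":[-300,-136.7,-174.3],"angular":[0.187,-1.51,0.699]},{"jaw":-1,"xyz":[-300,-136.7,-174.3],"angular":[0.187,-1.51,0.699]}]' | tail -1; python3 go.py 468 -338 80 -30 -60
```

```text
gripper_force: 66.4
t 8.65 q [-0.42  1.12  0.98  1.77  0.21  0.85 -0.39] pos [ 468.2 -338.4  201.5] w 60.9 gf 66.4 F [-0.5 -0.4 -2. ]
y az -30.14 ydip 0.002 tilt now -59.68
xyz [105.   -0.6  61.1] ang [-0.001 -0.006 -0.003]
```

```bash
python3 -m creep '[{"jaw":-1,"xyz":[45,0,26],"angular":[0,0,0]},{"jaw":-1,"xyz":[80,0,46],"angular":[0,0,0]},{"jaw":-1,"xyz":[95,0,55],"angular":[0,0,0]},{"jaw":-1,"xyz":[95,0,55],"angular":[0,0,0]},{"jaw":-1,"xyz":[95,0,55],"angular":[0,0,0]},{"jaw":-1,"xyz":[95,0,55],"angular":[0,0,0]}]' | tail -1; python3 go.py 468 -338 65 -30 -60; python3 w.py side s1
```

```text
gripper_force: 66.4
t 9.4 q [-0.39  1.29  0.9   1.75  0.14  0.75 -0.48] pos [ 469.  -338.3   91.5] w 61.1 gf 66.4 F [ 0.6  0.4 -2.4]
y az -30.06 ydip 0.002 tilt now -59.92
xyz [22.8 -1.  13.5] ang [-0.    -0.001 -0.002]
```

View pics/s1.png

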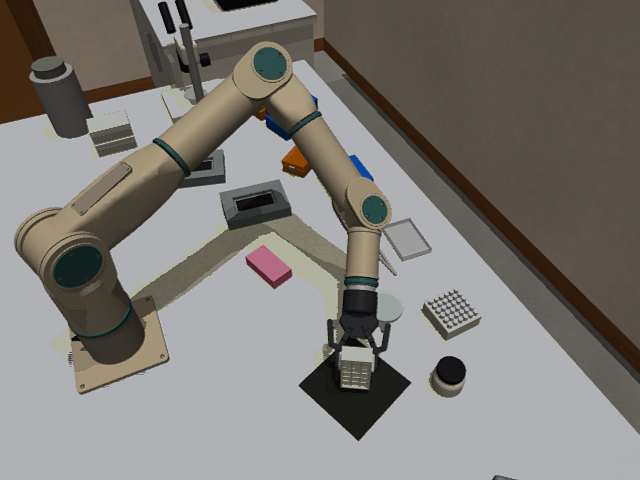

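```bash
python3 -m creep '[{"jaw":-1,"xyz":[10,0,6],"angular":[0,0,0]},{"jaw":-1,"xyz":[18.2,0,10.5],"angular":[0,0,0]},{"jaw":-1,"xyz":[18.2,0,10.5],"angular":[0,0,0]},{"jaw":-1,"xyz":[18.2,0,10.5],"angular":[0,0,0]}]' | tail -1; python3 go.py 468 -338 65 -30 -60;  python3 -m creep '[{"jaw":-1,"xyz":[2,0,1.2],"angular":[0,0,0]},{"jaw":-1,"xyz":[3,0,1.8],"angular":[0,0,0]},{"jaw":-1,"xyz":[3,0,1.8],"angular":[0,0,0]}]' | tail -1; python3 go.py 468 -338 65 -30 -60
```

```text
gripper_force: 66.4
t 9.95 q [-0.38  1.33  0.88  1.74  0.13  0.74 -0.5 ] pos [ 468.3 -338.1   68.9] w 61.0 gf 66.4 F [-0.1 -0.  -1.7]
y az -30.05 ydip -0.001 tilt now -60.0
xyz [ 3.3 -0.3  2. ] ang [-0.001 -0.     0.   ]
gripper_force: 66.6
t 10.32 q [-0.38  1.33  0.88  1.74  0.13  0.73 -0.5 ] pos [ 468.5 -338.    65.4] w 60.8 gf 66.6 F [ 0.1 -1.3 -2.2]
y az -30.05 ydip -0.0 tilt now -59.95
xyz [ 0.2 -0.4  0.4] ang [-0.001 -0.001 -0.   ]
```

```bash
python3 -m creep '[{"jaw":-1,"xyz":[0.9,0,0.5],"angular":[0,0,0]},{"jaw":-1,"xyz":[0.9,0,0.5],"angular":[0,0,0]}]' | grep force:;  python3 -m creep '[{"jaw":-1,"xyz":[0.9,0,0.5],"angular":[0,0,0]},{"jaw":-1,"xyz":[0.9,0,0.5],"angular":[0,0,0]}]' | grep force: ;  python3 -m creep '[{"jaw":-1,"xyz":[0.9,0,0.5],"angular":[0,0,0]},{"jaw":-1,"xyz":[0.9,0,0.5],"angular":[0,0,0]}]' | grep force: ;python3 go.py 468 -338 65 -30 -60
```

```text
force: [0.6, 4.7, 5.0]
gripper_force: 67.2
force: [0.7, 6.7, 9.4]
gripper_force: 67.9
force: [1.9, 9.3, 13.5]
gripper_force: 68.4
t 11.07 q [-0.38  1.34  0.88  1.74  0.13  0.74 -0.5 ] pos [ 468.3 -338.1   65.3] w 60.9 gf 68.4 F [ 1.9  9.3 13.5]
y az -30.11 ydip 0.0 tilt now -60.15
xyz [ 0.2 -0.3  0.2] ang [-0.001  0.003 -0.001]
```

```bash
python3 -m creep '[{"jaw":-1,"xyz":[-1.6,0,-0.9],"angular":[0,0,0]},{"jaw":-1,"xyz":[-1.6,0,-0.9],"angular":[0,0,0]},{"jaw":-1,"xyz":[-1.6,0,-0.9],"angular":[0,0,0]}]' | grep force:;  python3 -m creep '[{"jaw":0.5,"xyz":[-1.6,0,-0.9],"angular":[0,0,0]},{"jaw":0.6,"xyz":[-1.6,0,-0.9],"angular":[0,0,0]},{"jaw":0.75,"xyz":[-1.6,0,-0.9],"angular":[0,0,0]},{"jaw":1,"xyz":[-1.6,0,-0.9],"angular":[0,0,0]},{"jaw":1,"xyz":[-1.6,0,-0.9],"angular":[0,0,0]},{"jaw":1,"xyz":[-1.6,0,-0.9],"angular":[0,0,0]}]' | grep -E 'force:|width'; python3 w.py wrist w2; python3 go.py 468 -338 65 -30 -60
```

```text
force: [0.2, 6.2, 8.2]
gripper_force: 67.4
force: [-0.4, 0.0, 0.7]
width: 85.4
gripper_force: 0.0
t 12.25 q [-0.38  1.33  0.88  1.74  0.13  0.73 -0.5 ] pos [ 468.4 -338.    65.9] w 85.4 gf 0.0 F [1.  0.1 1.2]
y az -30.06 ydip -0.001 tilt now -59.95
xyz [ 0.7 -0.3  0.6] ang [-0.001 -0.001 -0.   ]
```

View pics/w2.png

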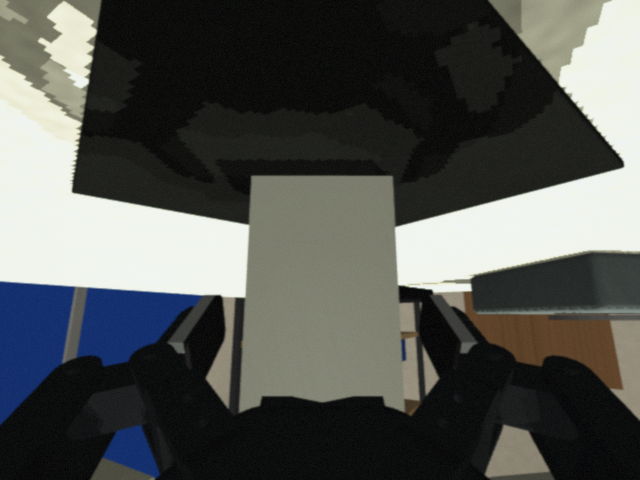

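```bash
python3 -m creep '[{"jaw":1,"xyz":[0,0,-15],"angular":[0,0,0]},{"jaw":1,"xyz":[0,0,-40],"angular":[0,0,0]},{"jaw":1,"xyz":[0,0,-80],"angular":[0,0,0]},{"jaw":1,"xyz":[0,0,-120],"angular":[0,0,0]},{"jaw":1,"xyz":[0,0,-150],"angular":[0,0,0]},{"jaw":1,"xyz":[0,0,-150],"angular":[0,0,0]},{"jaw":1,"xyz":[0,0,-150],"angular":[0,0,0]}]' | grep -E 'force:|width'; cat > m.py <<'E'
from h import *
for c in ['top','side']:
    img,d=viewer.get_image(c); save(img,f'pics/{c}2.png'); W=cloud(c,d)
    m=(abs(W[...,0]-468)<100)&(abs(W[...,1]+338)<100)&(W[...,2]>15)&(W[...,2]<135)&(d>0)
    Q=W[m]; T=Q[Q[:,2]>110]
    for n,q in (('all',Q),('top',T)):
        if len(q)>10:
            r=cv2.minAreaRect(q[:,:2].astype(np.float32)); print(c,n,len(q),np.round(r[0],1),np.round(r[1],1),round(r[2],1),'zmax',round(np.percentile(q[:,2],98),1))
    for s in silhouettes(c,'rack'): print(s['score'],s['xy'])
E
python3 m.py;python3 go.py 468 -338 300 -30 0
```

```text
force: [-0.5, -0.9, -0.2]
width: 85.6
gripper_force: 0.0
top all 590 [ 470.3 -327. ] [ 96.8 187. ] 88.3 zmax 129.9
top top 351 [ 463.3 -347. ] [33.2 62.8] 60.1 zmax 130.5
0.95 [470.1, 279.5]
0.83 [316.8, 308.2]
side all 1052 [ 463.7 -345.7] [35.9 62.1] 59.2 zmax 125.7
side top 461 [ 463.8 -345.4] [35.5 61.9] 60.6 zmax 126.1
0.96 [266.7, 265.6]
0.61 [353.9, 373.6]
0.33 [336.6, 180.8]
t 13.32 q [-0.52  1.23  0.89  1.59  0.11  1.06 -0.49] pos [ 532.4 -226.4  140.8] w 85.7 gf 0.0 F [ 0.2 -0.3  0.5]
y az -30.16 ydip -0.001 tilt now -60.02
xyz [-2.023e+02  2.000e-01  3.200e+01] ang [-0.003  1.048 -0.002]
```

View pics/side2.png

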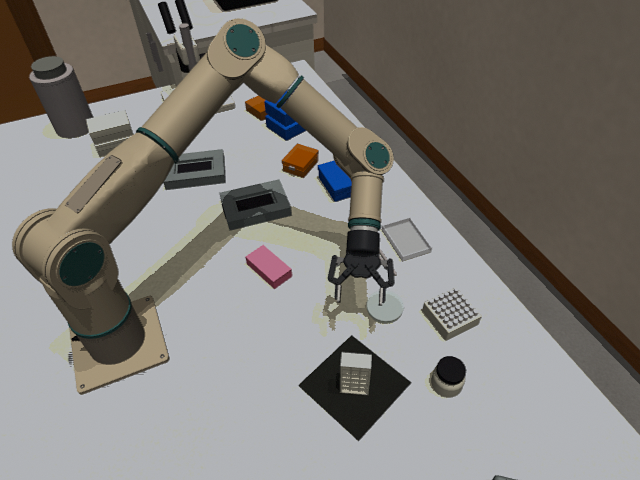

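```bash
python3 - <<'E'
from h import *
from scipy.spatial.transform import Rotation as R
s=ctrl.read_state(); C=R.from_euler('xyz',s['tool_rot']).as_matrix()
for c in ['top','side']:
    img,d=viewer.get_image(c); W=cloud(c,d); P=(W-s['eef_pos'])@C
    for sg in (-1,1):
        y=P[...,1]*sg
        m=(d>0)&(abs(P[...,0])<18)&(y>36)&(y<65)&(P[...,2]>-60)&(P[...,2]<35)
        q=P[m]; print(c,sg,m.sum(),np.round(np.percentile(q[:,2],[50,90,97,100]),1) if m.sum() else '', np.histogram(q[:,2],range(-60,36,5))[0])
E
python3 go.py 440 -386 300 -30 0
```

```text
top -1 189 [-39.7  -6.7   0.7   8.6] [22 15 27 28 18  9 10 13  7 13 10  9  6  2  0  0  0  0  0]
top 1 191 [-37.4  -4.6   1.9   7. ] [18 14 30 28 10  9 12  9 15 12 12 13  5  4  0  0  0  0  0]
side -1 224 [-33.6  -2.8   3.9   6.9] [12 18 22 30 24 14 18 17 12 13 17 13  8  6  0  0  0  0  0]
side 1 224 [-34.1  -3.2   3.5   6.9] [11 17 20 35 23 16 13 14 14 17 15 14  9  6  0  0  0  0  0]
t 13.43 q [-0.52  1.23  0.89  1.59  0.11  1.06 -0.49] pos [ 532.8 -226.2  140.8] w 85.5 gf 0.0 F [ 0.3 -0.8  0.3]
y az -30.13 ydip -0.001 tilt now -60.0
xyz [-2.303e+02 -2.000e-01  8.040e+01] ang [-2.000e-03  1.047e+00 -1.000e-03]
```

```bash
python3 -m creep '[{"jaw":1,"xyz":[-130,0,-75],"angular":[0,0,0]},{"jaw":1,"xyz":[-130,0,-75],"angular":[0,0.1,0]},{"jaw":1,"xyz":[-138,0,-80],"angular":[0,0.3,0]},{"jaw":1,"xyz":[-230,0,80],"angular":[0,1.047,0]},{"jaw":1,"xyz":[-230,0,80],"angular":[0,1.047,0]},{"jaw":1,"xyz":[-230,0,80],"angular":[0,1.047,0]},{"jaw":1,"xyz":[-230,0,80],"angular":[0,1.047,0]},{"jaw":1,"xyz":[-230,0,80],"angular":[0,1.047,0]},{"jaw":1,"xyz":[-230,0,80],"angular":[0,1.047,0]},{"jaw":1,"xyz":[-230,0,80],"angular":[0,1.047,0]}]' | grep -E 'force:|width'; python3 go.py 390.5 -472 200 -30 60
```

```text
force: [-0.5, -0.2, 0.3]
width: 85.1
gripper_force: 0.0
t 14.68 q [ 0.32  0.53  0.54  1.65 -0.31  1.05  0.44] pos [ 442.8 -382.8  299.1] w 85.1 gf 0.0 F [-0.5 -0.2  0.3]
y az -29.81 ydip -0.002 tilt now 0.03
xyz [-103.4   -0.8   99. ] ang [-0.004  1.047  0.002]
```

```bash
python3 -m creep '[{"jaw":1,"xyz":[-101,0,0],"angular":[0,0.5,0]},{"jaw":1,"xyz":[-101,0,0],"angular":[0,0.5,0]},{"jaw":1,"xyz":[-101,0,50],"angular":[0,1.047,0]},{"jaw":1,"xyz":[-101,0,100],"angular":[0,1.047,0]},{"jaw":1,"xyz":[-101,0,100],"angular":[0,1.047,0]},{"jaw":1,"xyz":[-101,0,100],"angular":[0,1.047,0]},{"jaw":1,"xyz":[-101,0,100],"angular":[0,1.047,0]},{"jaw":1,"xyz":[-101,0,100],"angular":[0,1.047,0]},{"jaw":1,"xyz":[-101,0,100],"angular":[0,1.047,0]}]' | grep -E 'force:|width'; python3 go.py 390.5 -472 139 -30 60
```

```text
force: [1.0, -0.1, 1.8]
width: 85.3
gripper_force: 0.0
t 15.8 q [ 1.13  1.03  0.15  1.28 -0.83  1.69  1.02] pos [ 392.5 -471.6  201.7] w 85.3 gf 0.0 F [ 1.  -0.1  1.8]
y az -29.86 ydip 0.002 tilt now 59.87
xyz [-54.9  -1.6  30.3] ang [-0.001  0.002  0.003]
```

```bash
python3 -m creep '[{"jaw":1,"xyz":[-54.3,-0.5,30.5],"angular":[0,0,0]},{"jaw":1,"xyz":[-54.3,-0.5,30.5],"angular":[0,0,0]},{"jaw":1,"xyz":[-54.3,-0.5,30.5],"angular":[0,0,0]},{"jaw":1,"xyz":[-54.3,-0.5,30.5],"angular":[0,0,0]}]' | grep -E 'force:'; python3 go.py 455.5 -359.9 64 -30 60; python3 w.py wrist w3; python3 - <<'E'
from h import *
from scipy.spatial.transform import Rotation as R
s=ctrl.read_state(); C=R.from_euler('xyz',s['tool_rot']).as_matrix()
img,d=viewer.get_image('wrist'); W=cloud('wrist',d); P=(W-s['eef_pos'])@C
m=(d>0)&(W[...,2]>40)&(W[...,2]<140)&(abs(W[...,0]-463)<60)&(abs(W[...,1]+346)<60)
q=P[m]; w=W[m]; print(m.sum(),'tool y range',np.round(np.percentile(q[:,1],[1,99]),1),'az60 offset min',np.round(np.percentile((w[:,:2]-[463.5,-346])@[.5,.866],[2,10,50]),1),'z',np.round(np.percentile(w[:,2],[1,99]),1))
E
```

```text
force: [0.4, -0.0, 0.3]
gripper_force: 0.0
t 16.3 q [ 1.14  1.11  0.14  1.28 -0.83  1.64  1.08] pos [ 390.5 -473.9  140.9] w 85.3 gf 0.0 F [ 0.4 -0.   0.3]
y az -30.03 ydip 0.004 tilt now 59.89
xyz [ -0.6  -1.1 152.1] ang [0.002 0.002 0.003]
7514 tool y range [-32.3  28.5] az60 offset min [-16.7 -15.9  -8.5] z [ 44.1 125.4]
```

View pics/w3.png

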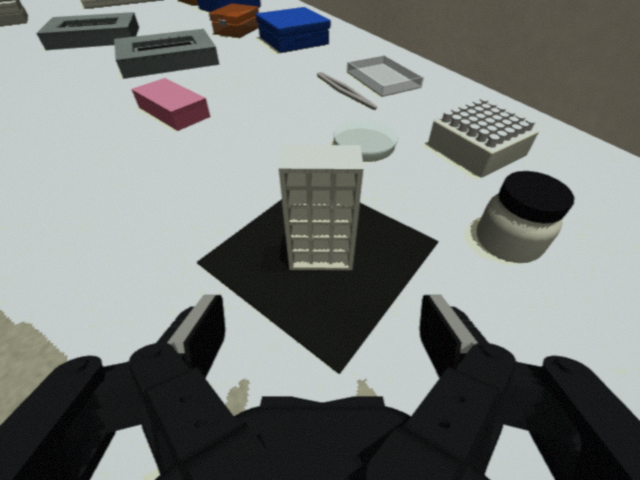

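```bash
python3 -m creep '[{"jaw":1,"xyz":[0,-1.5,50],"angular":[0,0,0]},{"jaw":1,"xyz":[0,-1.5,95],"angular":[0,0,0]},{"jaw":1,"xyz":[0,-1.5,130],"angular":[0,0,0]},{"jaw":1,"xyz":[0,-1.5,150],"angular":[0,0,0]},{"jaw":1,"xyz":[0,-1.5,150],"angular":[0,0,0]},{"jaw":1,"xyz":[0,-1.5,150],"angular":[0,0,0]}]' | grep -E 'force:'; python3 go.py 455.5 -359.9 64 -30 60
```

```text
force: [0.7, -0.1, 0.5]
gripper_force: 0.0
t 17.15 q [ 1.01  1.14  0.09  1.53 -0.93  1.37  1.2 ] pos [ 452.9 -361.7   63.2] w 85.5 gf 0.0 F [ 0.7 -0.1  0.5]
y az -30.14 ydip 0.001 tilt now 59.89
xyz [2.1 1.3 2.1] ang [ 0.003  0.002 -0.001]
```

```bash
python3 -m creep '[{"jaw":1,"xyz":[1.5,0,2],"angular":[0,0,0]},{"jaw":0.6,"xyz":[1.5,0,2],"angular":[0,0,0]},{"jaw":0.5,"xyz":[1.5,0,2],"angular":[0,0,0]},{"jaw":0.4,"xyz":[1.5,0,2],"angular":[0,0,0]},{"jaw":-1,"xyz":[1.5,0,2],"angular":[0,0,0]},{"jaw":-1,"xyz":[1.5,0,2],"angular":[0,0,0]},{"jaw":-1,"xyz":[1.5,0,2],"angular":[0,0,0]},{"jaw":-1,"xyz":[1.5,0,2],"angular":[0,0,0]},{"jaw":-1,"xyz":[1.5,0,2],"angular":[0,0,0]}]' | grep -E 'force:|width'; python3 go.py 455.5 -359.9 164 -30 60
```

```text
force: [-0.8, -4.2, 5.3]
width: 60.7
gripper_force: 64.4
t 18.27 q [ 1.01  1.14  0.08  1.53 -0.94  1.37  1.2 ] pos [ 455.  -358.2   63.6] w 60.7 gf 64.4 F [-0.8 -4.2  5.3]
y az -30.1 ydip 0.001 tilt now 60.02
xyz [ 86.3   1.3 -51.2] ang [ 0.002 -0.    -0.   ]
```

```bash
python3 -m creep '[{"jaw":-1,"xyz":[8,0,-5],"angular":[0,0,0]},{"jaw":-1,"xyz":[50,0,-29],"angular":[0,0,0]},{"jaw":-1,"xyz":[100,0,-58],"angular":[0,0,0]},{"jaw":-1,"xyz":[160,0,-95],"angular":[0,0,0]},{"jaw":-1,"xyz":[160,0,-95],"angular":[0,0,0]},{"jaw":-1,"xyz":[160,0,-95],"angular":[0,0,0]}]' | grep -E 'force:|width'; python3 go.py 540 0 280 25 0
```

```text
force: [-0.2, -1.5, -2.3]
width: 60.4
gripper_force: 65.5
t 19.02 q [ 1.    0.87  0.11  1.54 -0.89  1.54  1.  ] pos [ 453.2 -359.3  248.6] w 60.4 gf 65.5 F [-0.2 -1.5 -2.3]
y az -30.01 ydip -0.001 tilt now 44.76
xyz [ 204.6 -104.6  291.2] ang [ 0.5   -0.962 -0.869]
```

```bash
python3 -m creep '[{"jaw":-1,"xyz":[0,0,0],"angular":[0.17,-0.32,-0.29]},{"jaw":-1,"xyz":[68,-35,97],"angular":[0.17,-0.32,-0.29]},{"jaw":-1,"xyz":[68,-35,97],"angular":[0.17,-0.32,-0.29]},{"jaw":-1,"xyz":[136,-70,194],"angular":[0.33,-0.64,-0.58]},{"jaw":-1,"xyz":[136,-70,194],"angular":[0.33,-0.64,-0.58]},{"jaw":-1,"xyz":[136,-70,194],"angular":[0.33,-0.64,-0.58]},{"jaw":-1,"xyz":[204.6,-104.6,291],"angular":[0.5,-0.962,-0.869]},{"jaw":-1,"xyz":[204.6,-104.6,291],"angular":[0.5,-0.962,-0.869]},{"jaw":-1,"xyz":[204.6,-104.6,291],"angular":[0.5,-0.962,-0.869]},{"jaw":-1,"xyz":[204.6,-104.6,291],"angular":[0.5,-0.962,-0.869]},{"jaw":-1,"xyz":[204.6,-104.6,291],"angular":[0.5,-0.962,-0.869]},{"jaw":-1,"xyz":[204.6,-104.6,291],"angular":[0.5,-0.962,-0.869]}]' | grep -E 'force:|width'; python3 go.py 455 302 220 83.8 -30
```

```text
force: [-0.9, 0.1, -2.2]
width: 60.4
gripper_force: 65.6
t 20.52 q [-0.19  0.44  0.21  1.79 -0.12  0.92  0.5 ] pos [540.   -3.5 280.4] w 60.4 gf 65.6 F [-0.9  0.1 -2.2]
y az 24.65 ydip 0.0 tilt now 0.03
xyz [313.   50.1  60.7] ang [-0.27  -0.477 -1.008]
```

```bash
python3 -m creep '[{"jaw":-1,"xyz":[104,17,20],"angular":[-0.09,-0.159,-0.336]},{"jaw":-1,"xyz":[104,17,20],"angular":[-0.09,-0.159,-0.336]},{"jaw":-1,"xyz":[208,34,40],"angular":[-0.18,-0.318,-0.672]},{"jaw":-1,"xyz":[208,34,40],"angular":[-0.18,-0.318,-0.672]},{"jaw":-1,"xyz":[310,49,60],"angular":[-0.27,-0.477,-1.008]},{"jaw":-1,"xyz":[310,49,60],"angular":[-0.27,-0.477,-1.008]},{"jaw":-1,"xyz":[310,49,60],"angular":[-0.27,-0.477,-1.008]},{"jaw":-1,"xyz":[310,49,60],"angular":[-0.27,-0.477,-1.008]},{"jaw":-1,"xyz":[310,49,60],"angular":[-0.27,-0.477,-1.008]},{"jaw":-1,"xyz":[310,49,60],"angular":[-0.27,-0.477,-1.008]},{"jaw":-1,"xyz":[310,49,60],"angular":[-0.27,-0.477,-1.008]},{"jaw":-1,"xyz":[310,49,60],"angular":[-0.27,-0.477,-1.008]}]' | grep -E 'force:|width'; python3 go.py 455 302 150 83.8 -30; python3 -c "
import numpy as np,cv2
img=cv2.imread('pics/top0.png'); W=np.load('top0.npz')['W']; 
for c in ['top','side']:
    W=np.load(c+'0.npz')['W']; m=(abs(W[...,0]-455)<75)&(abs(W[...,1]-302)<50)&(W[...,2]<30)&(W[...,2]>10)
    r=cv2.minAreaRect(W[m][:,:2].astype(np.float32)); print(c,m.sum(),r,np.median(W[m][:,2]))
"
```

```text
force: [0.3, 0.5, -2.1]
width: 60.8
gripper_force: 65.8
t 22.02 q [-1.27  0.5   0.52  2.19  0.77  0.26 -0.09] pos [454.5 300.8 221.4] w 60.8 gf 65.8 F [ 0.3  0.5 -2.1]
y az 84.06 ydip 0.001 tilt now -30.11
xyz [35.5  1.2 61.9] ang [0.003 0.002 0.003]
top 1146 ((454.73809814453125, 302.0152587890625), (148.39833068847656, 99.19075012207031), 0.09750696271657944) 23.612510673300903
side 576 ((451.4352111816406, 304.1145324707031), (142.25584411621094, 85.48238372802734), 3.036553382873535) 23.197389760993644
```

```bash
python3 -m creep '[{"jaw":-1,"xyz":[35,0.5,61.5],"angular":[0,0,0]},{"jaw":-1,"xyz":[35,0.5,61.5],"angular":[0,0,0]},{"jaw":-1,"xyz":[35,0.5,61.5],"angular":[0,0,0]},{"jaw":-1,"xyz":[60,0.5,105],"angular":[0,0,0]},{"jaw":-1,"xyz":[60,0.5,105],"angular":[0,0,0]},{"jaw":-1,"xyz":[60,0.5,105],"angular":[0,0,0]},{"jaw":-1,"xyz":[60,0.5,105],"angular":[0,0,0]}]' | grep -E 'force:|width'; python3 go.py 455 302 100 83.8 -30; python3 - <<'E'
from h import *
for c in ['top','side']:
    img,d=viewer.get_image(c); save(img,f'pics/{c}3.png'); W=cloud(c,d); np.savez(c+'3.npz',W=W,d=d)
E
```

```text
force: [0.4, -0.2, -1.8]
width: 60.3
gripper_force: 65.9
t 22.9 q [-1.02  0.71  0.19  2.26  1.93  0.34 -1.34] pos [455.7 301.5 101. ] w 60.3 gf 65.9 F [ 0.4 -0.2 -1.8]
y az 84.07 ydip 0.001 tilt now -30.16
xyz [1.1 0.4 0.5] ang [0.003 0.003 0.004]
```

View pics/side3.png

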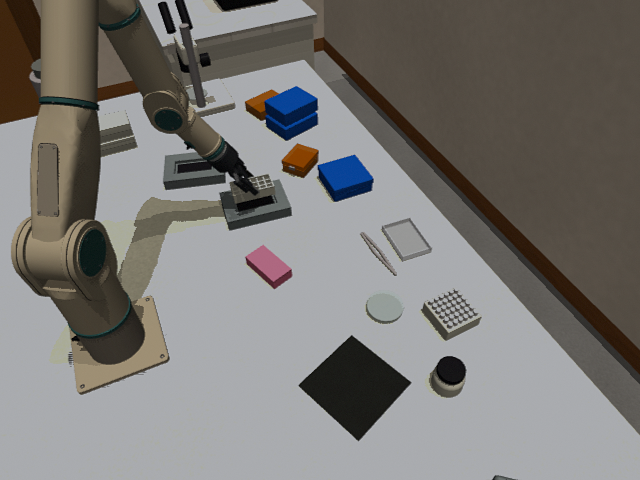

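```bash
cat > f.py <<'E'
from h import *
for c in ['top','side']:
    A=cv2.imread(f'pics/{c}0.png').max(-1).astype(int); W=np.load(c+'0.npz')['W']
    a=np.radians(-6.2); ex=np.array([np.cos(a),np.sin(a)]); ey=np.array([-np.sin(a),np.cos(a)])
    D=W[...,:2]-[455.5,302.2]; u,v=D@ex,D@ey
    m=(abs(u)<90)&(abs(v)<60)&(W[...,2]<29)&(W[...,2]>18)
    print(c,'recess floor u',np.round(np.percentile(u[m],[1,99]),1),'v',np.round(np.percentile(v[m],[1,99]),1),m.sum(), 'rect',cv2.minAreaRect(W[m][:,:2].astype(np.float32)))
    A=cv2.imread(f'pics/{c}3.png').astype(int); W=np.load(c+'3.npz')['W']; D=W[...,:2]-[455.5,302.2]; u,v=D@ex,D@ey
    b=A.min(-1)>75
    m=b&(abs(u)<90)&(abs(v)<60)&(W[...,2]<112)&(W[...,2]>60)
    t=m&(W[...,2]>95)
    for n,k in (('all',m),('top',t)):
        print(c,n,k.sum(),'u',np.round(np.percentile(u[k],[1,99]),1),'v',np.round(np.percentile(v[k],[1,99]),1),'z',np.round(np.percentile(W[k][:,2],[1,50,99]),1),cv2.minAreaRect(W[k][:,:2].astype(np.float32)))
    cv2.imwrite(f'pics/{c}m.png',(t*255).astype(np.uint8))
i=cv2.imread('pics/top3.png')[240:350,160:290]; j=cv2.imread('pics/side3.png')[130:240,190:320]
cv2.imwrite('pics/crop.png',cv2.resize(np.hstack([i,j]),None,fx=3,fy=3,interpolation=cv2.INTER_CUBIC))
E
python3 f.py
```

```text
top recess floor u [-67.8  65.7] v [-46.9  48.5] 1064 rect ((454.7261962890625, 304.7059631347656), (115.19197082519531, 173.84571838378906), 83.93280029296875)
top all 609 u [-17.3  58. ] v [-33.8  27.6] z [ 66.2  90.3 105.1] ((454.84307861328125, 299.21795654296875), (62.359344482421875, 118.29143524169922), 83.72523498535156)
top top 229 u [-56.1  58.5] v [-34.  28.] z [ 95.1  99.1 106. ] ((454.96331787109375, 299.4739074707031), (62.323036193847656, 118.20028686523438), 83.4419937133789)
side recess floor u [-58.8  63.4] v [-20.4  39.3] 560 rect ((465.82049560546875, 319.35784912109375), (106.70899200439453, 154.38064575195312), 72.21747589111328)
side all 219 u [-60.4  59.2] v [-34.5  33.8] z [ 76.9  96.4 104.3] ((454.9256286621094, 302.6010437011719), (72.74375915527344, 120.31098175048828), 83.7987289428711)
side top 138 u [-60.3  59.3] v [-34.3  34.7] z [ 95.1  98.6 106.3] ((454.9256286621094, 302.6010437011719), (72.74375915527344, 120.31098175048828), 83.7987289428711)
```

View pics/crop.png

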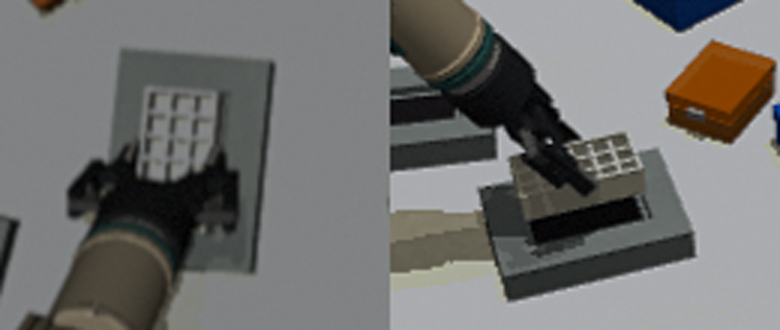

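```bash
python3 -m creep '[{"jaw":-1,"xyz":[7,1.3,13],"angular":[0,0,0]},{"jaw":-1,"xyz":[15,1.3,26.5],"angular":[0,0,0]},{"jaw":-1,"xyz":[15,1.3,26.5],"angular":[0,0,0]},{"jaw":-1,"xyz":[15,1.3,26.5],"angular":[0,0,0]}]' | grep -E 'force:|width'; python3 go.py 456.2 302.8 65 83.8 -30; python3 -m creep '[{"jaw":-1,"xyz":[1,0,1.75],"angular":[0,0,0]},{"jaw":-1,"xyz":[2,0,3.5],"angular":[0,0,0]},{"jaw":-1,"xyz":[2,0,3.5],"angular":[0,0,0]}]' | grep -E 'force:'; python3 go.py 456.2 302.8 65 83.8 -30
```

```text
force: [-0.0, -0.0, -2.1]
width: 60.5
gripper_force: 65.8
t 23.5 q [-0.96  0.78  0.1   2.26  2.03  0.42 -1.45] pos [455.9 303.1  70.8] w 60.5 gf 65.8 F [-0.  -0.  -2.1]
y az 84.12 ydip 0.001 tilt now -30.18
xyz [ 2.6 -0.3  5.2] ang [0.004 0.003 0.004]
force: [0.9, 2.1, -1.9]
gripper_force: 66.0
t 23.88 q [-0.96  0.79  0.08  2.26  2.05  0.43 -1.47] pos [455.8 303.6  66. ] w 60.1 gf 66.0 F [ 0.9  2.1 -1.9]
y az 84.15 ydip 0.002 tilt now -30.14
xyz [ 0.1 -0.8  1.1] ang [0.004 0.003 0.005]
```

```bash
for i in 1; do python3 -m creep '[{"jaw":-1,"xyz":[1,-0.4,1.75],"angular":[0,0,0]},{"jaw":-1,"xyz":[1,-0.4,1.75],"angular":[0,0,0]}]' | grep -E ' force:|^force'; python3 -m creep '[{"jaw":-1,"xyz":[1,0,1.75],"angular":[0,0,0]},{"jaw":-1,"xyz":[1,0,1.75],"angular":[0,0,0]}]' | grep -E '^force'; done; python3 go.py 456.2 302.8 65 83.8 -30
```

```text
force: [0.7, 3.8, -0.5]
force: [0.4, 5.4, -0.0]
t 24.38 q [-0.95  0.8   0.07  2.26  2.06  0.44 -1.48] pos [455.9 303.6  61.9] w 60.7 gf 66.3 F [ 0.4  5.4 -0. ]
y az 84.16 ydip 0.002 tilt now -30.15
xyz [-1.9 -0.7 -2.5] ang [0.005 0.003 0.004]
```

```bash
python3 -m creep '[{"jaw":-1,"xyz":[0,1,0],"angular":[0,0,0]},{"jaw":-1,"xyz":[0,1,0],"angular":[0,0,0]}]' | grep -E '^force'; python3 -m creep '[{"jaw":-1,"xyz":[1,0,1.75],"angular":[0,0,0]},{"jaw":-1,"xyz":[1,0,1.75],"angular":[0,0,0]}]' | grep -E '^force';python3 -m creep '[{"jaw":-1,"xyz":[1,0,1.75],"angular":[0,0,0]},{"jaw":-1,"xyz":[1,0,1.75],"angular":[0,0,0]}]' | grep -E '^force';  python3 go.py 456.2 302.8 65 83.8 -30
```

```text
force: [1.8, 4.2, 0.6]
force: [2.9, 3.4, 1.1]
force: [2.7, 3.2, 1.6]
t 25.12 q [-0.94  0.8   0.07  2.26  2.07  0.45 -1.49] pos [455.9 303.6  57.8] w 60.3 gf 66.3 F [2.7 3.2 1.6]
y az 84.12 ydip 0.001 tilt now -30.14
xyz [-3.9 -0.7 -6.1] ang [0.003 0.002 0.004]
```

Base is about 8 mm into the recess with low forces; I'll go on in 1 to 1.5 mm steps.

```bash
python3 -m creep '[{"jaw":-1,"xyz":[0.3,0.7,2],"angular":[0,0,0]},{"jaw":-1,"xyz":[0.3,0.7,2],"angular":[0,0,0]}]' | grep -E '^force'; python3 -m creep '[{"jaw":-1,"xyz":[0.5,0,0.9],"angular":[0,0,0]},{"jaw":-1,"xyz":[0.5,0,0.9],"angular":[0,0,0]}]' | grep -E '^force';python3 -m creep '[{"jaw":-1,"xyz":[0.5,0,0.9],"angular":[0,0,0]},{"jaw":-1,"xyz":[0.5,0,0.9],"angular":[0,0,0]}]' | grep -E '^force';  python3 go.py 456.2 302.8 65 83.8 -30
```

```text
force: [-1.7, 2.0, 6.9]
force: [-6.2, 2.9, 17.5]
force: [-10.1, 2.0, 27.9]
t 25.88 q [-0.94  0.81  0.06  2.26  2.07  0.46 -1.5 ] pos [456.  303.6  56. ] w 60.4 gf 69.7 F [-10.1   2.   27.9]
y az 84.16 ydip 0.001 tilt now -30.26
xyz [-4.8 -0.8 -7.6] ang [0.004 0.004 0.005]
```

```bash
python3 -m creep '[{"jaw":-1,"xyz":[-1,0,-1.75],"angular":[0,0,0]},{"jaw":-1,"xyz":[-1,0,-1.75],"angular":[0,0,0]}]' | grep -E '^force'; python3 -m creep '[{"jaw":0.5,"xyz":[-1,0,-1.75],"angular":[0,0,0]},{"jaw":0.6,"xyz":[-1,0,-1.75],"angular":[0,0,0]},{"jaw":0.75,"xyz":[-1,0,-1.75],"angular":[0,0,0]},{"jaw":1,"xyz":[-1,0,-1.75],"angular":[0,0,0]},{"jaw":1,"xyz":[-1,0,-1.75],"angular":[0,0,0]},{"jaw":1,"xyz":[-1,0,-1.75],"angular":[0,0,0]}]' | grep -E '^force|width'
python3 -m creep '[{"jaw":1,"xyz":[0,0,-20],"angular":[0,0,0]},{"jaw":1,"xyz":[0,0,-60],"angular":[0,0,0]},{"jaw":1,"xyz":[0,0,-120],"angular":[0,0,0]},{"jaw":1,"xyz":[0,0,-170],"angular":[0,0,0]},{"jaw":1,"xyz":[0,0,-170],"angular":[0,0,0]},{"jaw":1,"xyz":[0,0,-170],"angular":[0,0,0]},{"jaw":1,"xyz":[0,0,-170],"angular":[0,0,0]}]' | grep -E '^force|width'
cat > e.py <<'E'
from h import *
a=np.radians(-6.2); ex=np.array([np.cos(a),np.sin(a)]); ey=np.array([-np.sin(a),np.cos(a)])
for c in ['top','side','wrist']:
    img,d=viewer.get_image(c); save(img,f'pics/{c}4.png'); W=cloud(c,d)
    D=W[...,:2]-[456,302.8]; u,v=D@ex,D@ey; g=(d>0)&(abs(u)<92)&(abs(v)<65)
    rim=g&((abs(u)>68)|(abs(v)>40))&(W[...,2]>28)&(W[...,2]<42)
    rk=g&(abs(u)<66)&(abs(v)<38)&(W[...,2]>48)&(W[...,2]<66)
    if rk.sum()<50 or rim.sum()<50: print(c,rk.sum(),rim.sum()); continue
    def plane(m):
        A=np.c_[u[m],v[m],np.ones(m.sum())]; z=W[m][:,2]; k=np.ones(len(z),bool)
        for _ in range(4):
            p=np.linalg.lstsq(A[k],z[k],rcond=None)[0]; r=z-A@p; k=abs(r-np.median(r[k]))<2
        return np.round(p,3)
    print(c,'rack',plane(rk),'rim',plane(rim),cv2.minAreaRect(W[rk][:,:2].astype(np.float32)))
E
python3 e.py; python3 go.py 456 303 150 83.8 0
```

```text
force: [-2.9, 2.9, 9.9]
force: [-0.4, 0.0, 0.3]
width: 85.2
force: [-1.2, -1.2, -0.6]
width: 85.6
top rack [-5.0000e-03 -0.0000e+00  5.3091e+01] rim [-0.0000e+00 -3.0000e-03  3.4731e+01] ((454.306640625, 300.8650207519531), (63.48662567138672, 120.2122802734375), 83.61325073242188)
side rack [-0.0000e+00  5.0000e-03  5.1073e+01] rim [-2.0000e-03  6.0000e-03  3.4406e+01] ((454.88116455078125, 301.61700439453125), (71.63805389404297, 120.6980209350586), 84.07579040527344)
wrist rack [-1.000e-03 -0.000e+00  5.154e+01] rim [0.0000e+00 1.0000e-03 3.5892e+01] ((454.00445556640625, 302.6783752441406), (62.11119079589844, 121.11323547363281), 83.89115142822266)
t 27.9 q [-1.29  0.46  0.29  2.3   1.14  0.39 -0.64] pos [372.  312.1 204.1] w 85.6 gf 0.0 F [ 0.2 -0.3 -0.1]
y az 84.07 ydip -0.001 tilt now -30.11
xyz [-45.9  -0.3  89.2] ang [-0.     0.526  0.005]
```

View pics/wrist4.png

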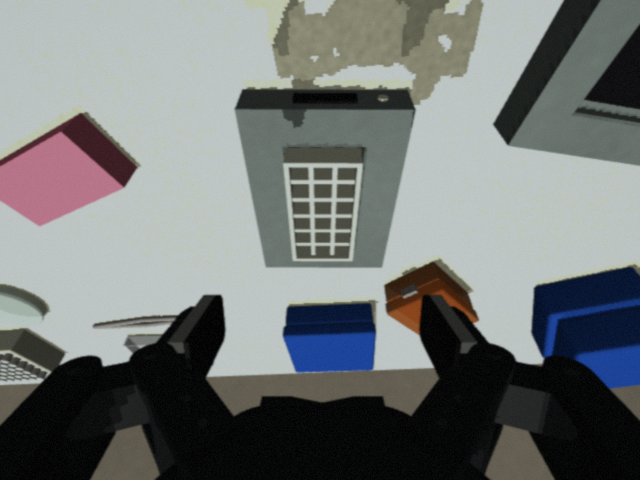

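```bash
python3 - <<'E'
from h import *
a=np.radians(-6.2); ex=np.array([np.cos(a),np.sin(a)]); ey=np.array([-np.sin(a),np.cos(a)])
for c in ['top','wrist']:
    img,d=viewer.get_image(c); W=cloud(c,d); D=W[...,:2]-[455,302]; u,v=D@ex,D@ey; g=(d>0)&(abs(v)<34)
    rim=np.median(W[(d>0)&(abs(u)<60)&(abs(v)>45)&(abs(v)<62)&(W[...,2]>25)&(W[...,2]<42)][:,2])
    for lo in range(-60,60,20):
        m=g&(u>lo)&(u<lo+20)&(W[...,2]>40)&(W[...,2]<70); print(c,lo,m.sum(),np.round(np.percentile(W[m][:,2],[80,90,95])-rim,1) if m.sum() else '')
E
```

```text
top -60 103 [20.9 22.1 24.3]
top -40 101 [19.6 21.1 22.1]
top -20 99 [19.5 21.1 23.4]
top 0 101 [20.2 21.3 23.2]
top 20 97 [20.5 21.9 22.9]
top 40 99 [21.4 23.6 25.1]
wrist -60 1244 [20.  20.3 20.6]
wrist -40 1070 [16.8 19.8 20.3]
wrist -20 980 [16.7 19.7 20.2]
wrist 0 878 [16.3 19.8 20.3]
wrist 20 799 [16.4 19.7 20.2]
wrist 40 843 [19.7 20.1 20.3]
```

The wrist view shows the rack, wells up, square in the recess at px (322,205). It stands 20 mm proud along its whole length, so it is fully seated, and the gripper is clear.

```bash
python3 -c "
from cell import ctrl; print(ctrl.finish_job())"
```

```text
the job is handed in; nothing more can be done
None
```

I stood the white rack free on one short end on the pad for over a second, then seated it wells up, flat and released in the nearest reader's recess (about 20 mm proud along its whole length), and handed the job in; no verdict was returned.

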